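# Load the brass blank into the engraving machine's tilted nest

### The arm

A 6-joint arm with a two-finger parallel gripper is mounted at the origin on the work surface. World frame = base frame: x ahead of the robot, y to its left, z up, the work surface at z = 0. Lengths are in mm, angles in rad, forces in N, time in s.
With the tool pointing down it reaches from about 350 to 775 mm from the base axis. Payload 7.3 kg.
Tool frame: the origin (TCP) lies between the finger pads; the fingertips stand 8 mm ahead of it and the grasp point (between the pads) lies 11 mm behind it; y points along the fingers, z is the direction in which the jaws open and shut, and the axes are right-handed (so a half turn about y gives the same grasp; the last joint's range is limited). The gripper opens to 92 mm and grips with 3 to 60 N. Pads are 19 mm wide; open, the fingers measure 130 mm over their backs; the gripper's body (75 mm by 190 mm) begins 47 mm behind the grasp point.
Start: joints at [-1.318, 0.342, 1.524, -0, 1.275, -0.146], TCP at [203.888, -483.812, 234.741] pointing down, gripper open.
Joint ranges: [-2.53, 2.53], [-0.77, 2.02], [0.04, 2.7], [-1, 4.14], [0.28, 2.66], [-3.11, 3.11]. Speed limits (rad/s): [2.57, 2.57, 3.14, 3.14, 3.14, 3.14].

### API

Orientations are given as [roll, pitch, yaw] about the fixed x, y, z axes, in that order (R = Rz(yaw) Ry(pitch) Rx(roll)).
In Python, from plant import bot, vision, job gives the robot as it stands. The module is installed in compiled form; this text tells all that it offers.
- The arm moves only by the tool arm_command, never from a script. Its argument "deltas" is a list of rows, each a list of 4 numbers: the shift along the tool's x, y, z in m, then the turn about the tool's y in degrees. In form: [[x, y, z, twist], ...]. A call has 1 to 5 rows; each row shifts and turns the commanded pose from where the row before left it, along the tool's axes as they then stand; what a row does not reach is not made up. A row lasts 1/10 s, in which the tool goes at most 50 mm and 8.59 degrees, less where a joint would pass 70% of its speed; a pose out of reach is approached as far as the arm can. A call is refused whole if a number of a shift passes 0.05 or a number of a turn 8.59, either way. A call with a gripper value outside its range is refused whole. "claw" is the closure in counts, from 0 (fully open) to 255 (shut), set as the call begins (left out, the last holds). The fingers move at their own pace and stop on an object; the grip force is fixed at half the most. Time passes only in rows, so rows that do not move let the fingers close. It gives the time, the measured TCP pose, the force and the opening at its end, in the units of the state.
- bot.get_obs(): the state, without advancing time (a new reading comes with each control period).
- vision.capture(name): name is "scene" or "top"; returns a dict with "img" (384x512x3 uint8, red, green, blue), "camera_matrix" (3x3 intrinsics, pixels), "dist_coeffs" ([k1, k2, p1, p2, k3] as OpenCV has them; the pictures are not rectified), "world_to_cam" (4x4, takes a point from world to camera coordinates). Camera axes: x right, y down, z forward; pixel columns grow to the right and rows downward; lengths in mm; the calibration is good to about 2 mm. A picture is of the moment at which its call begins. There is no depth.
- job.close_job(): hands the job in, once; it reports no verdict.
Trained networks look in a picture, given as the dict that the camera call returned (one of the last four; its "shot" number tells which), for a name from the list of things; names that differ only in an ending like _2 or _b are one class to them, and where a whole thing is asked for, a point or a joint stands for the part that bears it (a point fixed in the world has none). Each returns a list of dicts, best first, with "confidence" (0 to 1); they miss things now and then, are a little off and sometimes report something else, mostly with a low value. They report only what shows in the picture. A call takes as long as a camera call. They do not tell look-alikes from the thing itself.
- vision.find_in(picture, name): "xyz" ([x, y, z] in mm, in the coordinates of the camera as it stood for that picture, good to about 4 mm: the middle of the surface that is visible of it).
- vision.regions_of(picture, name): "mask" (384x512 bool, what is visible of it).
The state is a dict: "time": time; "joint_positions": joint angles; "dq": joint speeds; "tau": joint torques, N m; "tool_pos": TCP position; "tcp_rot": TCP orientation; "contact_force": force on the tool from outside, world axes, zero at the start; "moment": the same for the moment, N m; "grip_width": finger opening in mm.
Only numpy, scipy, OpenCV 4.12 (cv2) and the standard library are available. Lean on these libraries where they do the work, as an engineer would, in place of code of your own. Each camera call takes 0.05 s, during which the arm holds its last target. There are 200 camera calls.

### The job

Set the machine up for engraving: take the brass blank from the wooden board, press it fully home into the recess of the tilted nest so that its face is flush with the nest's face, then slide the red-gripped hold-down all the way against its stop so that its lip covers the blank's edge. Leave the other blanks and tools where they are, and let go of everything.

Things in the scene. Friction and masses are not known exactly. Their poses are not given: they have to be found in the camera images.
- brass_blank: the bright yellow brass blank, a sharp-edged plate 44 mm long (its x), 32 mm wide (y), 14 mm thick (z), 140 to 200 g, flat on the wooden board. Origin: centre of its underside. A half turn about z gives the same part. Grip it across its 32 mm width by its upper 6 to 7 mm only, so that the lower half can enter the recess; then let go and press it down with closed fingertips
- board: wooden board 240 mm (its x) by 100 mm (y) on the bench, 12 mm thick, with a green top and a rim 4 mm higher than that. Origin: centre of its underside. Three blanks of one size (brass, grey steel, black) lie on it in a row along x, 70 mm apart, in changing order, each turned up to 15 degrees
- nest (a point): centre of the mouth of the rectangular recess, in the plane of the nest's face. The nest is a steel plate, 122 by 150 mm, on the machine's tilting table, clamped at 23 to 31 degrees, leaning towards the robot; this point is about 125 mm up. Axes: z out of the face, x up the slope, y level, to the left when looking up the slope. Only the hold-down, its rail and its stop stand above the face
- nest_floor (a point): centre of the recess's flat floor, 14 mm below the mouth: as deep as the blank is thick, so a blank on the floor is flush. Axes as the nest's. The recess measures 46 mm along x by 34 mm along y (2 mm more than the blank each way) and has a 45-degree lead-in bevel 2.5 mm wide round its mouth, outside these sizes
- plunger_tip (a point): foremost point of a rounded steel spring plunger (16 mm ball) in the recess's upper (+x) end wall, 9 mm below the face, standing 3 mm into the recess at rest. It gives way to the blank and pushes it against the lower (-x) wall with 3 to 6 N, so the blank does not drop in by itself: it takes a push of 5 to 12 N to go home, and then stays
- hold_down_grip (a point): centre of the top of the hold-down's red thumb grip: 14 mm along the nest's y, 22 mm along x, 22 mm high, top 36.5 mm above the nest's face, on a steel saddle 26 mm wide (y) and 14.5 mm above the face. Its centre keeps x = 47 mm in the nest's frame; y = -56 mm when parked, 0 when home. Rail 6 mm high, at x = 35 to 59 mm; stop 12 mm high, at y = 13 to 26 mm
- hold_down (a joint): travel of the hold-down along its rail in m, towards the nest's +y: 0 parked, 0.056 home against its stop. It starts at 0 to 0.014, clear of the recess, slides with about 2 N and stays where it is left. Its steel lip, 2 mm above the face, reaches down the slope to x = 16.5 mm, over the upper edge of a flush blank; a blank standing prouder than that blocks it
- steel_blank: grey steel blank of the same size on the board; origin at the centre of its underside. To be left alone
- black_blank: black plastic blank of the same size on the board; origin at the centre of its underside. To be left alone
- oilstone: grey sharpening stone, a bar 90 x 24 x 14 mm lying on the bench; origin at the centre of its underside. To be left alone
- loupe: black eye loupe, a round piece 38 mm across and 34 mm high; origin at the centre of its underside. To be left alone
- graver: small tool 130 mm long with a blue handle, lying on the bench; origin at the middle of its length, at bench level. To be left alone
- brush: flat brush 170 mm long with a pale wooden handle, lying on the bench; origin at the middle of its length, at bench level. To be left alone
- grease_pot: amber glass pot with a black cap, 48 mm across and 45 mm high; origin at the centre of its underside. To be left alone
There are look-alikes about, which are no part of the job. Several things have the shape of the brass_blank; the one meant has the colours described above.

How it is judged:
By the outcome, as a careful person would: the job done as asked, in the order asked, and still so for the second after the job is handed in, with the robot touching nothing.
It also fails if it takes over 64 s, if anything falls off the work surface, if the arm or the gripper's body presses on something with over 40 N, if the wrist force passes 120 N, or if a joint passes its speed limit or range.

## Working session

There is one attempt and no reset: what is moved stays moved. The work goes in short steps, Python scripts to look and compute and a tool call to move; the robot and the scene stay as the last step left them, time stands still between calls to the robot, and variables do not carry over. Pictures are saved under pics/ and viewed, about 8 in all and at most 12, crops included, and the job is handed in when it is done.

Besides the shell and the picture viewer there is one more tool, called after ">>>" as name(argument=value, ...) on one line, values as JSON. arm_command: Moves the arm, as the interface text tells. Its arguments: {"type":"object","properties":{"deltas":{"type":"array","items":{"type":"array","items":{"type":"number"}}},"claw":{"type":"number"}},"required":["deltas"]}

```bash
mkdir -p pics; ls
python3 - <<'E'
from plant import bot, vision, job
import cv2,numpy as np
o=bot.get_obs(); print(o)
for n in("scene","top"):
    p=vision.capture(n); cv2.imwrite(f"pics/{n}0.png",p["img"][...,::-1])
    print(n,p["camera_matrix"],p["dist_coeffs"],p["world_to_cam"])
    T=np.linalg.inv(p["world_to_cam"])
    for k in("brass_blank","board","nest","nest_floor","plunger_tip","hold_down_grip","hold_down"):
        try:
            for d in vision.find_in(p,k)[:4]: print(k,round(d["confidence"],2),(T@np.r_[d["xyz"],1])[:3].round(1))
        except Exception as e: print(k,e)
E
```

```text
pics
{'time': 0.0, 'joint_positions': array([-1.31800547e+00,  3.42728462e-01,  1.52500366e+00, -1.18819778e-05,
        1.27542980e+00, -1.45996571e-01]), 'dq': array([ 0.00109753, -0.00027953,  0.00078928,  0.00054981,  0.00042685,
       -0.00038357]), 'tau': array([ 8.18914286e-04, -4.31237590e+01, -2.44215095e+01,  7.18236342e-02,
        5.59822388e-02, -1.62210345e-04]), 'tool_pos': array([ 203.77610776, -483.40595547,  234.04665292]), 'tcp_rot': array([-1.57235056e+00,  2.17053971e-04, -2.74280192e+00]), 'contact_force': array([-0.14775056,  0.29333962, -0.76469158]), 'moment': array([-0.03509059,  0.02213833,  0.01106845]), 'grip_width': 92.04289826183279}
scene [[469.33163166   0.         261.70313387]
 [  0.         469.33163166 191.89115343]
 [  0.           0.           1.        ]] [-0.15188625  0.          0.          0.          0.        ] [[ 1.72661970e-01  9.84906799e-01 -1.21012979e-02  4.82187734e+01]
 [ 6.52573786e-01 -1.23586665e-01 -7.47578617e-01 -2.74160126e+02]
 [-7.37790822e-01  1.21181407e-01 -6.64063076e-01  1.95612977e+03]
 [ 0.00000000e+00  0.00000000e
[... 528 characters left out ...]
3 -1.45674224e+02]
 [-9.85179263e-01  2.73280973e-02 -1.69336926e-01  5.46813701e+02]
 [ 1.69211059e-01 -6.87121360e-03 -9.85555886e-01  1.16235822e+03]
 [ 0.00000000e+00  0.00000000e+00  0.00000000e+00  1.00000000e+00]]
brass_blank 0.63 [ 556.4 -329.2   22.8]
brass_blank 0.47 [ 673.6 -430.8   11.1]
brass_blank 0.46 [ 426.7 -548.9   10.8]
brass_blank 0.43 [ 419.5 -468.4   14. ]
board 0.92 [ 486.5 -314.3    9.9]
board 0.39 [ 486.4 -315.9   23.1]
nest 0.93 [593.2   6.3 130.2]
nest_floor 0.78 [588.8   1.9 127. ]
nest_floor 0.75 [ 485.5 -313.8   22. ]
hold_down_grip 0.6 [603.7 -44.9 161.2]
hold_down 0.51 [602.2 -45.6 162.2]
hold_down 0.22 [277.2 248.9  12.9]
hold_down 0.22 [ 518.3 -487.1   41.3]
```

Run:
```python
import cv2,numpy as np
t=cv2.imread("pics/top0.png"); s=cv2.imread("pics/scene0.png")
cv2.imwrite("pics/t1.png",cv2.resize(t,(800,600),interpolation=cv2.INTER_CUBIC))
cv2.imwrite("pics/s1.png",cv2.resize(s,(800,600),interpolation=cv2.INTER_CUBIC))
```

```text
(no output)
```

View pics/t1.png

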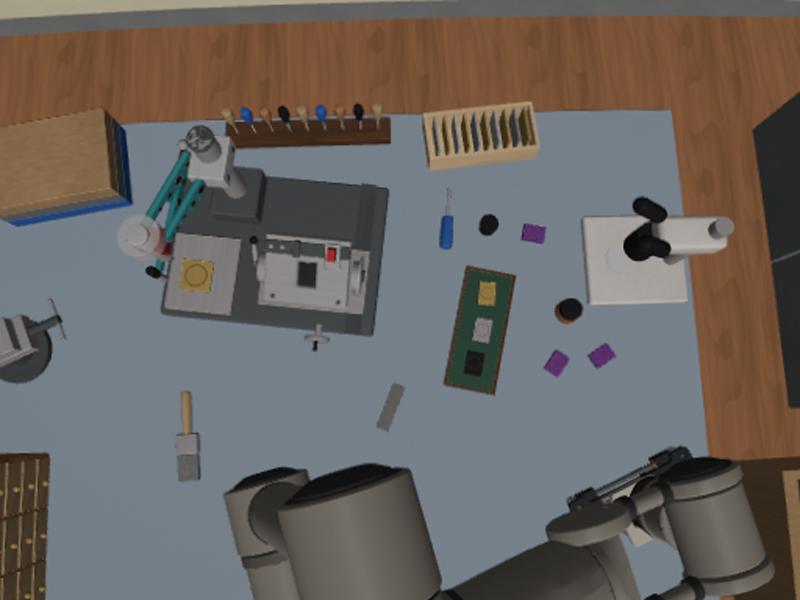

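View pics/s1.png

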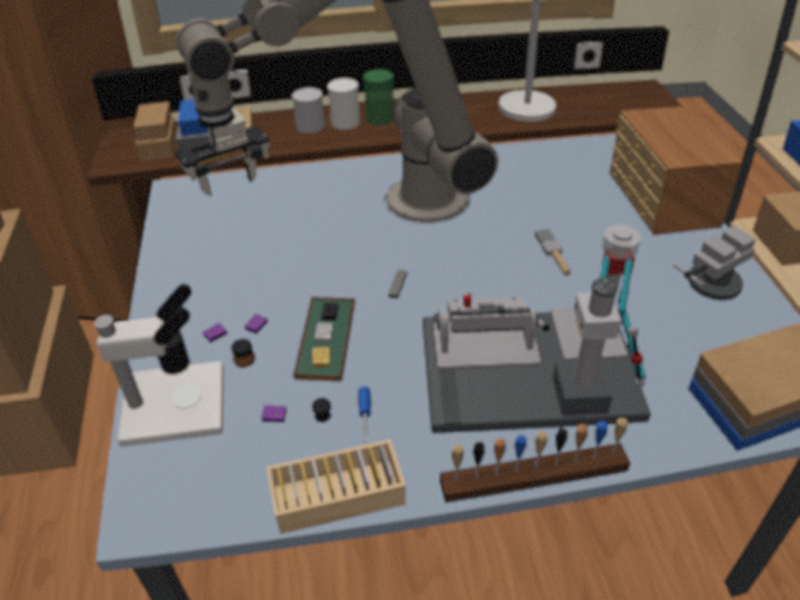

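Top view: the brass blank is at about (312,187) px at the far end of the board, the recess at (197,175), and the red grip at (212,163) towards its parked side. In the scene view the nest's face is hidden. Next I'll measure the blank and the nest's geometry.

```bash
cat > h.py <<'E'
import numpy as np,cv2
from plant import bot,vision,job
def cam(p):
    return p["camera_matrix"],np.array(p["dist_coeffs"]),p["world_to_cam"]
def pix2plane(p,uv,P0,n):
    K,d,W=cam(p); q=cv2.undistortPoints(np.array(uv,float).reshape(-1,1,2),K,d)[:,0]
    R,t=W[:3,:3],W[:3,3]; C=-R.T@t; D=np.c_[q,np.ones(len(q))]@R
    s=((np.array(P0)-C)@n)/(D@n); return C+D*s[:,None]
def proj(p,X):
    K,d,W=cam(p); return cv2.projectPoints(np.array(X,float).reshape(-1,3),cv2.Rodrigues(W[:3,:3])[0],W[:3,3],K,d)[0][:,0]
def go(target,yaw=None):
    "tool-frame delta from the measured pose to world target (mm), yaw deg"
    o=bot.get_obs(); y=o["tcp_rot"][2]; dx=np.array(target)-o["tool_pos"]
    print("pos",o["tool_pos"].round(1),"yaw",round(np.degrees(y),2),"F",o["contact_force"].round(1),"t",round(o["time"],2),"w",round(o["grip_width"],1))
    c,s=np.cos(y),np.sin(y)
    d=[dx[0]*c+dx[1]*s,-dx[2],-dx[0]*s+dx[1]*c]
    tw=None if yaw is None else -((yaw-np.degrees(y)+180)%360-180)
    print("delta mm (x,y,z) with present yaw",np.round(d,1),"twist",tw)
E
python3 - <<'E'
from h import *
p=vision.capture("top"); g=p["img"]; hsv=cv2.cvtColor(g,cv2.COLOR_RGB2HSV)
K,d,W=cam(p); print("camC",-W[:3,:3].T@W[:3,3])
m=cv2.inRange(hsv,(15,90,90),(35,255,255)); n,l,st,c=cv2.connectedComponentsWithStats(m)
for i in range(1,n):
    if st[i,4]>40: print("yel",c[i],st[i])
i=l[187,312]; ys,xs=np.where(l==i)
X=pix2plane(p,np.c_[xs,ys],[0,0,26],np.array([0,0,1.]))
print("brass",X.mean(0),cv2.minAreaRect(X[:,:2].astype(np.float32)), "n",len(X))
m=cv2.inRange(hsv,(0,150,110),(8,255,255)); n,l,st,c=cv2.connectedComponentsWithStats(m)
for i in range(1,n):
    if st[i,4]>10: print("red",c[i],st[i])
# crops
a=cv2.resize(g[130:220,150:250],(800,720)[::1] if 0 else (660,594),interpolation=cv2.INTER_CUBIC)
cv2.imwrite("pics/nest.png",a[...,::-1])
b=cv2.resize(g[165:255,275:335],(400,600),interpolation=cv2.INTER_CUBIC)
cv2.imwrite("pics/blank.png",b[...,::-1]); np.save("top0.npy",g)
E
```

```text
camC [ 337.93265662 -152.57294377 1238.47723114]
yel [193.03703704  71.74074074] [190  67   7  11  54]
yel [240.93103448  70.51724138] [238  66   7  11  58]
yel [ 34.08638132 103.15460441] [   0   69   75   69 3855]
yel [145.56896552  73.55172414] [142  69   8  11  58]
yel [324.15384615  80.34615385] [320  69   7  26  52]
yel [337.05063291  80.37974684] [332  68  11  26  79]
yel [298.64150943  84.54716981] [296  71   6  27  53]
yel [311.28070175  82.87719298] [308  70   7  27  57]
yel [285.57407407  84.61111111] [283  73   6  27  54]
yel [125.30933333 175.93866667] [115 166  22  21 375]
yel [311.17197452 187.60509554] [306 180  11  16 157]
yel [119.048 263.424] [117 251   5  26 125]
yel [ 12.87323944 311.50704225] [  8 295   8  33  71]
yel [ 22.40298507 309.97014925] [ 18 294   7  32  67]
yel [  3.29032258 313.79032258] [  2 296   4  35  62]
yel [507.57904412 333.30882353] [501 301  11  83 544]
yel [ 21.08955224 345.01492537] [ 17 327   7  33  67]
yel [ 11.45833333 346.625     ] [  7 330   7  34  72]
yel [  1.81818182 350.57575758] [  0 333   4  35  66]
yel [ 19.86 375.24] [ 16 362   6  22  50]
brass [ 555.84624901 -329.77798753   26.        ] ((556.2350463867188, -329.27435302734375), (30.456111907958984, 46.33823013305664), 86.93624877929688) n 157
red [211.5 163. ] [210 160   4   7  28]
```

View pics/nest.png

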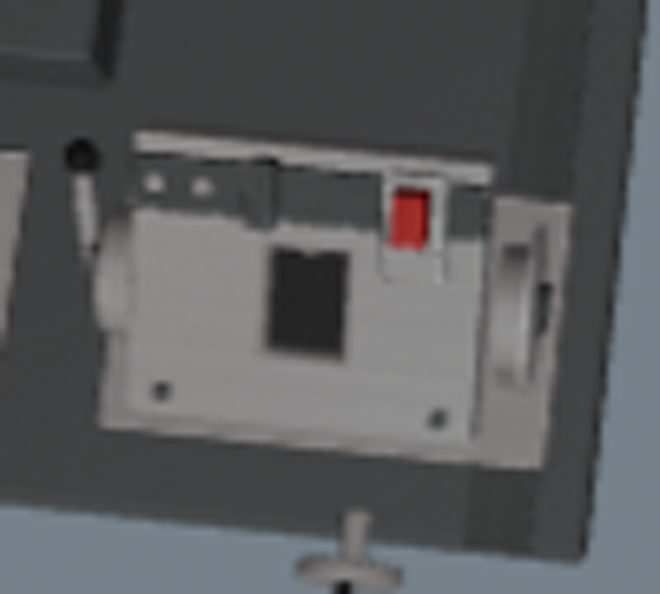

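View pics/blank.png

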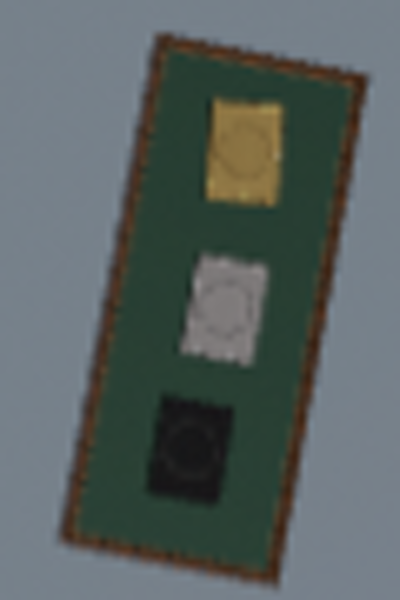

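```bash
cat > fit.py <<'E'
from h import *
from scipy.optimize import minimize
def render(p,polys,win,S=8):
    x0,x1,y0,y1=win; im=np.zeros(((y1-y0)*S,(x1-x0)*S),np.float32)
    for X in polys:
        q=(proj(p,X)-[x0-.5,y0-.5])*S-.5
        h=cv2.convexHull(q.astype(np.float32))
        cv2.fillConvexPoly(im,np.round(h*16).astype(np.int32),1.,shift=4)
    im=cv2.resize(im,(x1-x0,y1-y0),interpolation=cv2.INTER_AREA)
    return cv2.GaussianBlur(im,(0,0),.5)
def fit(p,soft,win,model,x0,step):
    tgt=soft[win[2]:win[3],win[0]:win[1]]
    f=lambda v:((render(p,model(v),win)-tgt)**2).sum()
    S=np.vstack([x0]+[np.array(x0)+np.eye(len(x0))[i]*step[i] for i in range(len(x0))])
    r=minimize(f,x0,method="Nelder-Mead",options=dict(initial_simplex=S,xatol=.02,fatol=1e-4,maxiter=600))
    return r.x,r.fun
def box(x,y,z,yaw,h=14,L=44,w=32):
    c,s=np.cos(yaw),np.sin(yaw)
    return [[[x+c*a*L/2-s*b*w/2,y+s*a*L/2+c*b*w/2,z+k*h] for a in(-1,1) for b in(-1,1) for k in(0,1)]]
def nestR(yaw,t):
    zx=np.array([np.cos(yaw)*np.cos(t),np.sin(yaw)*np.cos(t),np.sin(t)]); y=np.array([-np.sin(yaw),np.cos(yaw),0])
    return np.c_[zx,y,np.cross(zx,y)]
def rect(P,R,hx,hy,dz=0,ox=0,oy=0): return [[P+R@[ox+a*hx,oy+b*hy,dz] for a in(-1,1) for b in(-1,1)]]
E
python3 - <<'E'
from fit import *
p=vision.capture("top"); g=p["img"].astype(np.float32)
# brass: yellowness R-B, normalised between board and brass
yb=g[...,0]-g[...,2]; print(yb[187,305:319].astype(int), yb[176:200,311].astype(int))
bg=np.median(yb[178:200,302:304]); fg=np.median(yb[184:191,308:314])
soft=np.clip((yb-bg)/(fg-bg),0,1)
v,e=fit(p,soft,(300,321,174,202),lambda v:box(v[0],v[1],12,v[2]),[557,-330,-.06],[3,3,.1]); print("brass",v,np.degrees(v[2]),e)
gr=g.mean(2); print(gr[164:188,197].astype(int),gr[175,186:208].astype(int))
for t in (23,27,31):
  for hx,hy in((23,17),(25.5,19.5)):
    fgd=np.median(gr[172:180,193:200]); bgd=np.median(gr[172:182,183:188])
    soft=np.clip((gr-bgd)/(fgd-bgd),0,1)
    # cut off the hold-down region
    v,e=fit(p,soft,(185,206,165,187),lambda v:rect(np.array([v[0],v[1],125]),nestR(v[2],np.radians(t)),hx,hy),[595,5,-.06],[4,4,.1]); print("recess",t,hx,v,np.degrees(v[2]),e)
v,e=fit(p,soft,(185,206,165,187),lambda v:rect(np.array([v[0],v[1],125]),nestR(v[2],np.radians(27)),v[3],v[4]),[595,5,-.06,23,17],[4,4,.1,2,2]); print("recess free",v,e)
E
```

```text
[ -9  45  67  72  72  72  73  73  72  72  69  70  18 -10] [-11 -11 -11  -4  35  74  73  72  72  73  72  73  73  72  72  70  74  75
  71  38 -11 -10 -11 -12]
brass [ 5.57528900e+02 -3.30944421e+02 -1.13029234e-01] -6.476098061957943 6.239522933959961
[112 141 138 125  80  38  38  38  37  37  37  38  37  37  38  39  38  38
  40  68 112 137 141 140] [138 139 139 128  88  45  37  37  37  36  38  38  37  38  37  38  83 131
 141 142 141 141]
recess 23 23 [ 5.81758604e+02  5.64980789e+00 -1.13261455e-01] -6.4894033713494 1.6008026599884033
recess 23 25.5 [ 5.81453567e+02  5.79563395e+00 -1.02909105e-01] -5.896257401279285 25.06768226623535
recess 27 23 [ 5.81764972e+02  5.61305167e+00 -1.22164751e-01] -6.9995246580240496 1.3343216180801392
recess 27 25.5 [ 5.81288754e+02  5.79187195e+00 -1.16406343e-01] -6.669592134676435 21.834186553955078
recess 31 23 [ 5.81743960e+02  5.67678598e+00 -1.33198444e-01] -7.631708687255139 1.6409106254577637
recess 31 25.5 [ 5.81208280e+02  5.66841893e+00 -1.26157749e-01] -7.228306569520021 18.494951248168945
recess free [ 5.81785982e+02  5.60351073e+00 -1.21108116e-01  2.30348681e+01
  1.67485484e+01] 1.1980407238006592
```

>>> arm_command(deltas=[[0,0,0,7.35],[0,0.015,0,7.35],[0,0.03,0,7.35],[0,0.03,0,7.35],[0,0,0,0]], claw=110)

```text
time: 1.4
tool_pos: [203.2, -481.5, 156.4]
tcp_rot: [-1.578, -0.003, 3.026]
contact_force: [0.2, -0.2, -0.0]
grip_width: 56.6
```

Run:
```python
from h import *
go([557.5,-331,80],173.5)
```

```text
pos [ 203.2 -481.5  156.4] yaw 173.39 F [ 0.2 -0.2 -0. ] t 1.4 w 56.6
delta mm (x,y,z) with present yaw [-334.6   76.4 -190.3] twist -0.11454758895860095
```

>>> arm_command(deltas=[[-0.04,0,-0.023,0],[-0.04,0,-0.023,0],[-0.04,0,-0.023,0],[-0.04,0,-0.023,0],[-0.04,0,-0.023,0]])

```text
time: 1.9
tool_pos: [417.8, -392.0, 161.7]
tcp_rot: [-1.569, 0.002, 3.031]
contact_force: [0.1, -0.5, -0.7]
grip_width: 52.1
```

>>> arm_command(deltas=[[-0.04,0,-0.023,0],[-0.04,0,-0.023,0],[-0.04,0.02,-0.023,0],[-0.015,0.03,-0.006,0],[0,0.02,0,0]])

```text
time: 2.4
tool_pos: [560.8, -331.7, 89.6]
tcp_rot: [-1.571, 0.001, 3.035]
contact_force: [-0.6, 0.4, 0.1]
grip_width: 51.8
```

>>> arm_command(deltas=[[0,0,0,0],[0,0,0,0]])

```text
time: 2.6
tool_pos: [558.5, -333.9, 91.3]
tcp_rot: [-1.57, 0.001, 3.029]
contact_force: [0.3, 0.0, 0.4]
grip_width: 52.3
```

Run:
```python
from h import *
go([557.5,-331,27.5],173.5)
```

```text
pos [ 558.5 -333.9   91.3] yaw 173.55 F [0.3 0.  0.4] t 2.6 w 52.3
delta mm (x,y,z) with present yaw [ 1.3 63.8 -2.8] twist 0.050196424250060545
```

>>> arm_command(deltas=[[0.0013,0.03,-0.0028,0],[0,0.023,0,0],[0,0.0108,0,0],[0,0,0,0]])

```text
time: 3.0
tool_pos: [556.8, -330.9, 26.3]
tcp_rot: [-1.571, -0.0, 3.027]
contact_force: [-0.1, 0.6, 0.1]
grip_width: 52.0
```

>>> arm_command(deltas=[[0,0,0,0],[0,0,0,0],[0,0,0,0],[0,0,0,0]], claw=255)

```text
time: 3.4
tool_pos: [557.8, -330.8, 27.4]
tcp_rot: [-1.57, 0.002, 3.027]
contact_force: [-0.5, 1.3, 6.1]
grip_width: 31.7
```

Run:
```python
from h import *
go([557.5,-331,27.5],173.5)
```

```text
pos [ 557.8 -330.8   27.4] yaw 173.46 F [-0.5  1.3  6.1] t 3.4 w 31.7
delta mm (x,y,z) with present yaw [ 0.3 -0.1  0.2] twist -0.0434665117403199
```

>>> arm_command(deltas=[[0,-0.02,0,0],[0,-0.05,0,0],[0,-0.05,0,0],[0,-0.05,0,0],[0,-0.04,0,0]])

```text
time: 3.9
tool_pos: [557.3, -330.5, 239.4]
tcp_rot: [-1.569, 0.002, 3.027]
contact_force: [0.2, -0.2, -0.8]
grip_width: 31.1
```

>>> arm_command(deltas=[[0,0,-0.03,0],[0,0,-0.045,0.5],[0,0,-0.045,0],[0,0,-0.045,0],[0,0,-0.045,0]])

```text
time: 4.4
tool_pos: [582.0, -120.2, 235.9]
tcp_rot: [-1.571, -0.0, 3.018]
contact_force: [0.3, -0.7, -1.1]
grip_width: 31.1
```

>>> arm_command(deltas=[[0,0,-0.045,0],[0,0,-0.045,0],[0,0,-0.03,0],[0,0,-0.015,0],[0,0,0,0]])

```text
time: 4.9
tool_pos: [598.8, 13.6, 235.9]
tcp_rot: [-1.571, -0.0, 3.021]
contact_force: [0.2, -0.3, -1.1]
grip_width: 31.5
```

Run:
```python
from fit import *
go([568.7,45.5,165],173)
p=vision.capture("scene"); o=bot.get_obs(); g=p["img"]
T=np.linalg.inv(p["world_to_cam"])
x,y,z=o["tool_pos"]; print([(round(d["confidence"],2),(T@np.r_[d["xyz"],1])[:3].round(1)) for d in vision.find_in(p,"brass_blank")[:2]])
u,v=proj(p,[[x,y,z-8]])[0].astype(int); print(u,v)
cv2.imwrite("pics/hand.png",cv2.resize(g[v-45:v+45,u-60:u+60],(800,600),interpolation=cv2.INTER_CUBIC)[...,::-1])
```

```text
pos [598.8  13.6 235.9] yaw 173.11 F [ 0.2 -0.3 -1.1] t 4.9 w 31.5
delta mm (x,y,z) with present yaw [ 33.7  70.9 -28. ] twist 0.10688836898413001
[(0.72, array([612. ,  10.4, 232.8])), (0.54, array([ 688.7, -429. ,   13.5]))]
316 172
```

View pics/hand.png

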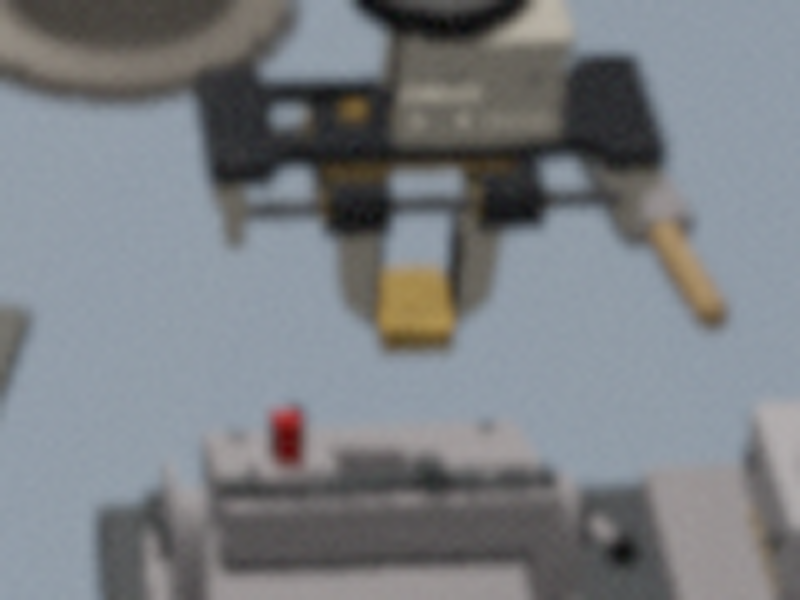

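Blank held level and square in the fingers at crop (415,305); the grip is red at (287,435). Next I'll move beside the recess and tilt the blank against the nest's plain face.

>>> arm_command(deltas=[[0.0337,0,-0.028,0],[0,0.035,0,0],[0,0.033,0,0],[0,0.008,0,0],[0,0,0,0]])

```text
time: 5.5
tool_pos: [568.4, 42.5, 159.2]
tcp_rot: [-1.57, -0.003, 3.017]
contact_force: [0.6, -0.5, -1.4]
grip_width: 31.8
```

>>> arm_command(deltas=[[0,0.004,0,0],[0,0.004,0,0],[0,0.004,0,0],[0,0.003,0,0]])

```text
time: 5.9
tool_pos: [569.0, 43.9, 145.2]
tcp_rot: [-1.571, 0.001, 3.019]
contact_force: [0.6, -0.5, -0.9]
grip_width: 31.8
```

>>> arm_command(deltas=[[0,0.003,0,0],[0,0.003,0,0]])

```text
time: 6.1
tool_pos: [568.6, 44.1, 140.1]
tcp_rot: [-1.571, 0.0, 3.019]
contact_force: [-6.1, 0.5, 11.0]
grip_width: 31.4
```

>>> arm_command(deltas=[[0,0.002,0,0],[0,0.002,0,0]])

```text
time: 6.3
tool_pos: [568.4, 44.1, 136.4]
tcp_rot: [-1.571, -0.0, 3.019]
contact_force: [-7.0, -0.7, 10.0]
grip_width: 31.4
```

>>> arm_command(deltas=[[0,0.002,0,0],[0,0.001,0,0]])

```text
time: 6.5
tool_pos: [568.4, 44.1, 133.3]
tcp_rot: [-1.571, 0.0, 3.019]
contact_force: [-6.0, 0.5, 10.9]
grip_width: 31.2
```

>>> arm_command(deltas=[[0,0.001,0,0],[0,0.001,0,0]])

```text
time: 6.7
tool_pos: [568.6, 44.0, 132.0]
tcp_rot: [-1.57, 0.001, 3.019]
contact_force: [-10.1, -0.7, 19.5]
grip_width: 31.3
```

>>> arm_command(deltas=[[0,0.001,0,0],[0,0,0,0]])

```text
time: 6.9
tool_pos: [568.6, 44.0, 132.0]
tcp_rot: [-1.57, 0.001, 3.019]
contact_force: [-10.4, -0.6, 20.6]
grip_width: 31.7
```

>>> arm_command(deltas=[[0,0.001,0,0],[0,0,0,0]])

```text
time: 7.1
tool_pos: [568.7, 44.0, 131.9]
tcp_rot: [-1.57, 0.002, 3.019]
contact_force: [-11.8, 0.7, 26.2]
grip_width: 31.8
```

>>> arm_command(deltas=[[0.002,-0.006,0,0],[0,-0.014,0,0],[0,0,0,0],[0,0,0,0]])

```text
time: 7.5
tool_pos: [566.9, 44.2, 147.8]
tcp_rot: [-1.571, 0.0, 3.019]
contact_force: [-0.6, 0.1, -1.5]
grip_width: 31.7
```

Run:
```python
from h import *
go([575.2,6.85,141.3],173)
```

```text
pos [566.9  44.2 147.8] yaw 172.95 F [-0.6  0.1 -1.5] t 7.5 w 31.7
delta mm (x,y,z) with present yaw [-12.8   6.5  36.1] twist -0.04602004325352027
```

>>> arm_command(deltas=[[-0.006,0,0.018,0],[-0.0068,0,0.018,0],[0,0,0,0],[0,0,0,0]])

```text
time: 7.9
tool_pos: [574.7, 6.9, 147.1]
tcp_rot: [-1.571, -0.002, 3.018]
contact_force: [-0.0, 0.1, -2.3]
grip_width: 31.2
```

Run:
```python
from fit import *
go([575.2,6.85,141.3],173)
for n in("scene","top"):
    p=vision.capture(n); o=bot.get_obs(); u,v=proj(p,[o["tool_pos"]-[0,0,12]])[0].astype(int); print(u,v)
    g=p["img"][v-30:v+30,u-40:u+40]; cv2.imwrite(f"pics/{n}2.png",cv2.resize(g,(400,300),interpolation=cv2.INTER_CUBIC)[...,::-1])
a=np.hstack([cv2.imread("pics/scene2.png"),cv2.imread("pics/top2.png")]); cv2.imwrite("pics/both2.png",a)
```

```text
pos [574.7   6.9 147.1] yaw 172.89 F [-0.   0.1 -2.3] t 7.9 w 31.2
delta mm (x,y,z) with present yaw [-0.5  5.8 -0. ] twist -0.10957453812716267
311 191
194 177
```

View pics/both2.png

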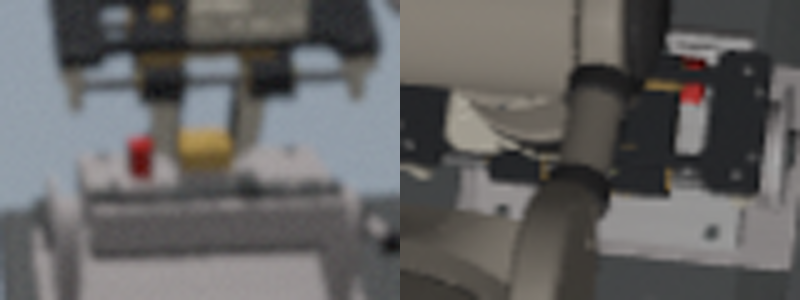

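>>> arm_command(deltas=[[-0.0005,0.0035,0,0],[0,0.0023,0,0],[0,0,0,0]])

```text
time: 8.3
tool_pos: [575.3, 7.3, 141.6]
tcp_rot: [-1.571, -0.001, 3.019]
contact_force: [-0.0, 0.7, -2.2]
grip_width: 31.6
```

>>> arm_command(deltas=[[-0.0009,0.0018,0,0],[0,0,0,0]])

```text
time: 8.5
tool_pos: [576.6, 6.8, 140.2]
tcp_rot: [-1.571, -0.0, 3.019]
contact_force: [-0.3, -0.6, -1.6]
grip_width: 31.9
```

>>> arm_command(deltas=[[-0.0004,0.0009,0,0],[0,0,0,0]])

```text
time: 8.7
tool_pos: [576.9, 6.6, 139.5]
tcp_rot: [-1.571, -0.0, 3.018]
contact_force: [-0.2, 0.2, -1.4]
grip_width: 31.7
```

>>> arm_command(deltas=[[-0.0004,0.0009,0,0],[0,0,0,0]])

```text
time: 8.9
tool_pos: [577.3, 6.6, 138.5]
tcp_rot: [-1.571, -0.0, 3.019]
contact_force: [0.4, 0.6, -1.9]
grip_width: 31.5
```

>>> arm_command(deltas=[[-0.0004,0.0009,0,0],[0,0,0,0]])

```text
time: 9.1
tool_pos: [577.7, 6.5, 137.6]
tcp_rot: [-1.571, -0.0, 3.018]
contact_force: [-1.0, -0.5, -1.7]
grip_width: 31.6
```

>>> arm_command(deltas=[[-0.0004,0.0009,0,0],[0,0,0,0]])

```text
time: 9.3
tool_pos: [578.1, 6.6, 137.0]
tcp_rot: [-1.571, 0.0, 3.018]
contact_force: [-0.8, 0.8, 0.5]
grip_width: 31.5
```

>>> arm_command(deltas=[[-0.0003,0.0006,0,0],[0,0,0,0]])

```text
time: 9.5
tool_pos: [578.3, 6.6, 136.7]
tcp_rot: [-1.571, 0.0, 3.019]
contact_force: [-3.4, 1.8, 5.1]
grip_width: 31.6
```

>>> arm_command(deltas=[[0,0,-0.0007,0],[0,0,0,0]])

```text
time: 9.7
tool_pos: [578.5, 6.9, 136.6]
tcp_rot: [-1.57, 0.0, 3.019]
contact_force: [-3.8, -2.0, 5.6]
grip_width: 31.6
```

>>> arm_command(deltas=[[0,0,-0.0007,0],[0,0,0,0]])

```text
time: 9.9
tool_pos: [578.6, 7.1, 136.5]
tcp_rot: [-1.569, 0.0, 3.018]
contact_force: [-3.4, -2.6, 5.5]
grip_width: 32.1
```

>>> arm_command(deltas=[[0,0,-0.0007,0],[0,0,0,0]])

```text
time: 10.1
tool_pos: [578.7, 7.4, 136.5]
tcp_rot: [-1.569, 0.0, 3.018]
contact_force: [-4.0, -4.4, 5.1]
grip_width: 31.7
```

>>> arm_command(deltas=[[0,0,0.0012,0],[0,0,0,0]])

```text
time: 10.3
tool_pos: [578.7, 7.1, 136.5]
tcp_rot: [-1.571, 0.001, 3.018]
contact_force: [-3.0, -2.5, 4.5]
grip_width: 31.3
```

>>> arm_command(deltas=[[0,0.0008,0,0],[0,0,0,0]])

```text
time: 10.5
tool_pos: [578.7, 7.2, 136.4]
tcp_rot: [-1.57, 0.001, 3.018]
contact_force: [-4.8, -1.8, 9.2]
grip_width: 31.7
```

>>> arm_command(deltas=[[0,0.0008,0,0],[0,0,0,0]])

```text
time: 10.7
tool_pos: [578.8, 7.2, 136.2]
tcp_rot: [-1.57, 0.002, 3.018]
contact_force: [-5.9, -1.5, 12.6]
grip_width: 31.5
```

>>> arm_command(deltas=[[0,-0.001,0,0],[0,0,0,0]])

```text
time: 10.9
tool_pos: [578.7, 7.1, 136.4]
tcp_rot: [-1.57, 0.001, 3.018]
contact_force: [-4.8, -1.6, 7.5]
grip_width: 31.4
```

>>> arm_command(deltas=[[0,0,0,0],[0,0,0,0],[0,0,0,0]], claw=144)

```text
time: 11.2
tool_pos: [578.7, 8.0, 136.6]
tcp_rot: [-1.572, 0.001, 3.019]
contact_force: [-3.7, 2.1, 9.5]
grip_width: 39.4
```

>>> arm_command(deltas=[[0,-0.008,0,0],[0,-0.03,0,0],[0,-0.04,0,0],[0,-0.02,0,0],[0,0,0.04,0]])

```text
time: 11.7
tool_pos: [576.1, -29.5, 237.6]
tcp_rot: [-1.572, 0.009, 3.024]
contact_force: [0.5, -0.2, 0.4]
grip_width: 39.9
```

>>> arm_command(deltas=[[0.02,0,0.045,0],[0.02,0,0.045,0],[0.02,0,0.045,0],[0.02,0,0.04,0],[0,0,0,0]], claw=255)

```text
time: 12.2
tool_pos: [470.7, -200.3, 233.8]
tcp_rot: [-1.569, 0.0, 3.013]
contact_force: [1.6, 0.7, 0.1]
grip_width: 4.6
```

Run:
```python
from fit import *
go([575,7,141],173)
p=vision.capture("top")
g=p["img"][150:200,165:235]; cv2.imwrite("pics/top3.png",cv2.resize(g,(770,550),interpolation=cv2.INTER_CUBIC)[...,::-1])
```

```text
pos [ 470.7 -200.3  233.8] yaw 172.62 F [1.6 0.7 0.1] t 12.2 w 4.6
delta mm (x,y,z) with present yaw [ -76.8   92.8 -218.9] twist -0.3767396733501016
```

View pics/top3.png

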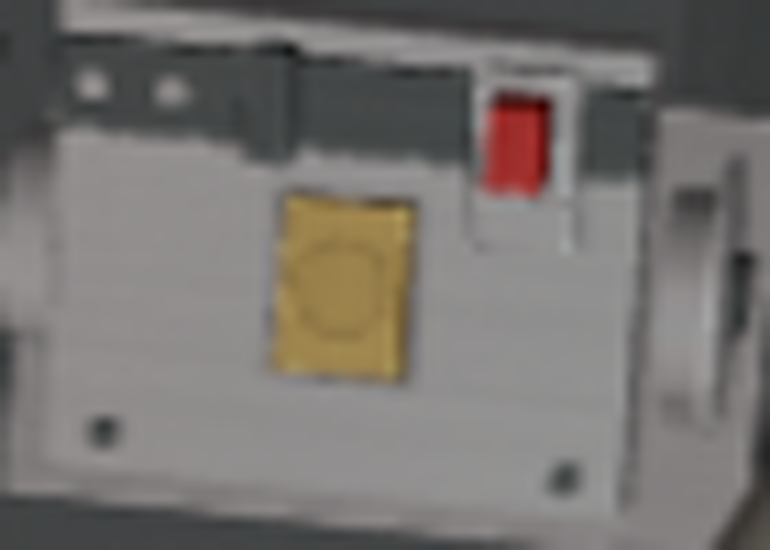

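Blank is lying in the recess mouth, square to it, at crop (340,290), with thin dark gaps around it; the hold-down is at (515,145), still parked. Now I'll press it home with closed fingertips.

Run:
```python
from fit import *
go([566,8,152],173)
```

```text
pos [ 472.  -198.3  233.9] yaw 172.68 F [0.5 1.  0.2] t 12.25 w 1.8
delta mm (x,y,z) with present yaw [ -66.9   81.9 -216.6] twist -0.3155042648155586
```

>>> arm_command(deltas=[[-0.02,0,-0.045,0],[-0.02,0,-0.045,0],[-0.02,0,-0.045,0],[-0.01,0,-0.045,0],[0,0,-0.039,0]])

```text
time: 12.75
tool_pos: [570.7, 16.5, 233.3]
tcp_rot: [-1.572, 0.001, 3.021]
contact_force: [0.8, -0.0, -0.2]
grip_width: 0.3
```

>>> arm_command(deltas=[[0,0.03,0,0],[0,0.03,0,0],[0,0,0,0]])

```text
time: 13.05
tool_pos: [567.1, 14.8, 169.8]
tcp_rot: [-1.571, -0.008, 3.021]
contact_force: [-0.7, 0.7, 0.4]
grip_width: 0.7
```

Run:
```python
from fit import *
go([566,8,152],173)
```

```text
pos [567.1  14.8 169.8] yaw 173.09 F [-0.7  0.7  0.4] t 13.05 w 0.7
delta mm (x,y,z) with present yaw [ 0.3 17.8  6.9] twist 0.08757606410807739
```

>>> arm_command(deltas=[[0.0003,0.012,0.0069,0],[0,0.008,0,0],[0,0,0,0]])

```text
time: 13.35
tool_pos: [567.8, 5.4, 153.3]
tcp_rot: [-1.571, -0.001, 3.018]
contact_force: [-0.3, -0.4, -0.6]
grip_width: 0.2
```

>>> arm_command(deltas=[[-0.001,0.002,0,0],[-0.001,0.002,0,0],[0,0,0,0]])

```text
time: 13.65
tool_pos: [570.2, 5.4, 149.8]
tcp_rot: [-1.571, 0.001, 3.018]
contact_force: [0.5, 0.1, -0.1]
grip_width: 0.4
```

>>> arm_command(deltas=[[-0.001,0.002,0,0],[0,0,0,0]])

```text
time: 13.85
tool_pos: [571.0, 5.4, 147.5]
tcp_rot: [-1.571, -0.0, 3.018]
contact_force: [-0.2, 1.1, 0.9]
grip_width: 0.4
```

>>> arm_command(deltas=[[-0.001,0.002,0,0],[0,0,0,0]])

```text
time: 14.05
tool_pos: [571.9, 5.3, 145.4]
tcp_rot: [-1.571, -0.0, 3.019]
contact_force: [-0.4, -0.3, -0.1]
grip_width: 0.5
```

>>> arm_command(deltas=[[-0.001,0.002,-0.0018,0],[0,0,0,0]])

```text
time: 14.25
tool_pos: [573.1, 7.2, 143.3]
tcp_rot: [-1.571, -0.0, 3.019]
contact_force: [0.1, -0.2, 0.6]
grip_width: 0.4
```

>>> arm_command(deltas=[[-0.001,0.002,0,0],[0,0,0,0]])

```text
time: 14.45
tool_pos: [574.1, 6.8, 141.3]
tcp_rot: [-1.571, -0.0, 3.019]
contact_force: [0.3, 0.5, -0.4]
grip_width: 0.7
```

>>> arm_command(deltas=[[-0.001,0.002,0,0],[0,0,0,0]])

```text
time: 14.65
tool_pos: [575.1, 6.7, 139.9]
tcp_rot: [-1.571, -0.0, 3.019]
contact_force: [-1.9, -0.0, 3.2]
grip_width: 0.3
```

>>> arm_command(deltas=[[-0.0005,0.001,0,0],[0,0,0,0]])

```text
time: 14.85
tool_pos: [575.2, 6.7, 139.6]
tcp_rot: [-1.571, -0.0, 3.019]
contact_force: [-5.6, 0.6, 8.8]
grip_width: 0.6
```

>>> arm_command(deltas=[[-0.0005,0.001,0,0],[0,0,0,0]])

```text
time: 15.05
tool_pos: [575.3, 6.7, 139.4]
tcp_rot: [-1.571, -0.001, 3.019]
contact_force: [-8.5, 0.7, 15.5]
grip_width: 0.3
```

>>> arm_command(deltas=[[-0.0005,0.001,0,0],[0,0,0,0]])

```text
time: 15.25
tool_pos: [575.4, 6.7, 139.2]
tcp_rot: [-1.57, -0.001, 3.019]
contact_force: [-12.9, 1.4, 21.6]
grip_width: 1.0
```

>>> arm_command(deltas=[[-0.0005,0.001,0,0],[0,0,0,0]])

```text
time: 15.45
tool_pos: [575.5, 6.7, 139.0]
tcp_rot: [-1.57, -0.002, 3.019]
contact_force: [-15.4, 0.3, 27.4]
grip_width: 0.5
```

>>> arm_command(deltas=[[-0.0005,0.001,0,0],[0,0,0,0]])

```text
time: 15.65
tool_pos: [575.6, 6.7, 138.8]
tcp_rot: [-1.57, -0.002, 3.019]
contact_force: [-19.2, 1.1, 34.5]
grip_width: 0.4
```

Pressing at 35 N does not move it, so I'm backing off to find out how the blank is lying: feel its lower end.

>>> arm_command(deltas=[[0.003,-0.006,0,0],[0.001,-0.004,0,0],[0,0,0,0]])

```text
time: 15.95
tool_pos: [574.0, 6.8, 145.0]
tcp_rot: [-1.571, 0.001, 3.019]
contact_force: [-0.1, 0.4, 0.0]
grip_width: 0.7
```

>>> arm_command(deltas=[[0.008,0.004,0,0],[0.006,0.003,0,0],[0,0,0,0],[0,0,0,0]])

```text
time: 16.35
tool_pos: [559.5, 8.6, 137.5]
tcp_rot: [-1.571, 0.0, 3.019]
contact_force: [-0.4, -0.2, 3.2]
grip_width: 0.9
```

>>> arm_command(deltas=[[0,0.003,0,0],[0,0,0,0]])

```text
time: 16.55
tool_pos: [559.8, 8.6, 136.7]
tcp_rot: [-1.571, 0.001, 3.019]
contact_force: [-5.9, 0.4, 17.8]
grip_width: 0.9
```

>>> arm_command(deltas=[[0,0.002,0,0],[0,0,0,0]])

```text
time: 16.75
tool_pos: [559.9, 8.6, 136.3]
tcp_rot: [-1.57, 0.003, 3.019]
contact_force: [-9.6, 1.1, 31.0]
grip_width: 0.4
```

Feel shows that the blank is pitched: its lower end stands about 9 mm proud (resting on the lower bevel/face) and its upper end is down. I'll press lightly on the lower end and drag uphill.

>>> arm_command(deltas=[[-0.002,-0.003,0,0],[0,0,0,0]])

```text
time: 16.95
tool_pos: [560.4, 8.6, 136.8]
tcp_rot: [-1.571, -0.002, 3.019]
contact_force: [-7.9, 0.5, 18.0]
grip_width: 0.4
```

>>> arm_command(deltas=[[-0.0015,-0.0005,0,0],[0,0,0,0]])

```text
time: 17.15
tool_pos: [560.7, 8.6, 136.8]
tcp_rot: [-1.571, -0.005, 3.019]
contact_force: [-11.4, 1.5, 16.3]
grip_width: 0.3
```

>>> arm_command(deltas=[[-0.0015,-0.0003,0,0],[0,0,0,0]])

```text
time: 17.35
tool_pos: [561.2, 8.5, 136.7]
tcp_rot: [-1.571, -0.008, 3.019]
contact_force: [-13.8, 1.0, 17.2]
grip_width: 0.5
```

>>> arm_command(deltas=[[-0.0015,-0.0003,0,0],[0,0,0,0]])

```text
time: 17.55
tool_pos: [564.6, 8.1, 136.4]
tcp_rot: [-1.571, -0.003, 3.019]
contact_force: [-2.1, 0.4, 2.2]
grip_width: 0.7
```

>>> arm_command(deltas=[[-0.0005,0.0015,0,0],[0,0,0,0]])

```text
time: 17.75
tool_pos: [565.9, 7.9, 134.4]
tcp_rot: [-1.571, -0.002, 3.019]
contact_force: [-3.0, 1.8, 2.1]
grip_width: 0.9
```

>>> arm_command(deltas=[[-0.0005,0.0015,0,0],[0,0,0,0]])

```text
time: 17.95
tool_pos: [567.0, 7.7, 133.2]
tcp_rot: [-1.571, -0.001, 3.019]
contact_force: [-1.9, 0.4, 2.3]
grip_width: 0.2
```

>>> arm_command(deltas=[[-0.001,0.001,0,0],[0,0,0,0]])

```text
time: 18.15
tool_pos: [568.2, 7.5, 132.5]
tcp_rot: [-1.571, -0.0, 3.019]
contact_force: [-2.8, 1.1, 0.9]
grip_width: 0.6
```

>>> arm_command(deltas=[[0,0.0015,0,0],[0,0,0,0]])

```text
time: 18.35
tool_pos: [568.2, 7.5, 131.8]
tcp_rot: [-1.571, 0.001, 3.019]
contact_force: [-5.2, 1.5, 6.6]
grip_width: 0.6
```

>>> arm_command(deltas=[[0,0.0015,0,0],[0,0,0,0]])

```text
time: 18.55
tool_pos: [568.4, 7.5, 131.5]
tcp_rot: [-1.571, 0.002, 3.019]
contact_force: [-7.7, 0.3, 14.2]
grip_width: 0.5
```

>>> arm_command(deltas=[[0,0.001,0,0],[0,0,0,0]])

```text
time: 18.75
tool_pos: [568.4, 7.5, 131.3]
tcp_rot: [-1.571, 0.002, 3.019]
contact_force: [-9.1, 0.9, 20.3]
grip_width: 0.4
```

>>> arm_command(deltas=[[0.001,-0.008,0,0],[0,-0.006,0,0],[-0.0135,0,0,0],[0,0,0,0],[0,0,0,0]])

```text
time: 19.25
tool_pos: [580.5, 6.0, 142.3]
tcp_rot: [-1.571, -0.0, 3.018]
contact_force: [-0.2, 0.9, -0.3]
grip_width: 0.6
```

Run:
```python
from fit import *
go([580.8,6,138.5],173)
```

```text
pos [580.5   6.  142.3] yaw 172.95 F [-0.2  0.9 -0.3] t 19.25 w 0.6
delta mm (x,y,z) with present yaw [-0.3  3.8 -0.1] twist -0.05360240991828391
```

>>> arm_command(deltas=[[0,0.003,0,0],[0,0,0,0]])

```text
time: 19.45
tool_pos: [579.9, 6.1, 139.0]
tcp_rot: [-1.571, -0.001, 3.019]
contact_force: [-0.4, 0.0, 0.0]
grip_width: 0.4
```

>>> arm_command(deltas=[[0,0.0015,0,0],[0,0,0,0]])

```text
time: 19.65
tool_pos: [580.4, 6.0, 138.3]
tcp_rot: [-1.571, -0.0, 3.019]
contact_force: [-0.7, -0.4, 2.4]
grip_width: 0.8
```

>>> arm_command(deltas=[[0,0.0015,0,0],[0,0,0,0]])

```text
time: 19.85
tool_pos: [580.7, 6.0, 137.8]
tcp_rot: [-1.571, 0.001, 3.019]
contact_force: [-2.9, 1.0, 8.3]
grip_width: 0.4
```

>>> arm_command(deltas=[[0,0.0015,0,0],[0,0,0,0]])

```text
time: 20.05
tool_pos: [580.8, 6.0, 137.4]
tcp_rot: [-1.571, 0.002, 3.019]
contact_force: [-5.7, 0.6, 14.1]
grip_width: 0.5
```

>>> arm_command(deltas=[[0,0.001,0,0],[0,0,0,0]])

```text
time: 20.25
tool_pos: [580.8, 6.0, 137.2]
tcp_rot: [-1.571, 0.003, 3.019]
contact_force: [-7.9, 0.3, 19.6]
grip_width: 0.3
```

>>> arm_command(deltas=[[0,-0.008,0,0],[0.0223,0,0,0],[0,0.008,0,0],[0,0.005,0,0],[0,0,0,0]])

```text
time: 20.75
tool_pos: [558.6, 8.7, 128.2]
tcp_rot: [-1.571, -0.001, 3.018]
contact_force: [-0.3, -0.3, -0.7]
grip_width: 0.5
```

>>> arm_command(deltas=[[0,0.002,0,0],[0,0,0,0]])

```text
time: 20.95
tool_pos: [558.9, 8.7, 127.6]
tcp_rot: [-1.571, 0.0, 3.018]
contact_force: [-2.4, -0.2, 5.4]
grip_width: 0.2
```

>>> arm_command(deltas=[[0,0.0015,0,0],[0,0,0,0]])

```text
time: 21.15
tool_pos: [559.0, 8.7, 127.2]
tcp_rot: [-1.571, 0.001, 3.019]
contact_force: [-5.9, 0.1, 11.5]
grip_width: 0.1
```

>>> arm_command(deltas=[[0,0.0015,0,0],[0,0,0,0]])

```text
time: 21.35
tool_pos: [559.1, 8.7, 126.8]
tcp_rot: [-1.571, 0.002, 3.019]
contact_force: [-8.2, 0.8, 20.1]
grip_width: 0.7
```

>>> arm_command(deltas=[[0,0.0015,0,0],[0,0,0,0]])

```text
time: 21.55
tool_pos: [559.2, 8.6, 126.6]
tcp_rot: [-1.57, 0.003, 3.019]
contact_force: [-11.2, 0.8, 29.3]
grip_width: 0.5
```

>>> arm_command(deltas=[[0,-0.012,0,0],[-0.0093,-0.01,-0.02,0],[0,0,-0.022,0],[0,0,0,0],[0,0.007,0,0]])

```text
time: 22.05
tool_pos: [573.5, 49.3, 138.0]
tcp_rot: [-1.57, 0.002, 3.02]
contact_force: [-0.1, 0.1, -0.3]
grip_width: 0.1
```

>>> arm_command(deltas=[[0,0.002,0,0],[0,0,0,0]])

```text
time: 22.25
tool_pos: [572.3, 48.5, 134.7]
tcp_rot: [-1.57, -0.002, 3.018]
contact_force: [0.7, 0.1, 0.1]
grip_width: 0.2
```

>>> arm_command(deltas=[[0,0.002,0,0],[0,0,0,0]])

```text
time: 22.45
tool_pos: [572.7, 48.9, 133.4]
tcp_rot: [-1.571, -0.0, 3.018]
contact_force: [-0.7, 0.2, 0.2]
grip_width: 0.3
```

>>> arm_command(deltas=[[0,0.002,0,0],[0,0,0,0]])

```text
time: 22.65
tool_pos: [573.2, 49.0, 132.1]
tcp_rot: [-1.571, 0.001, 3.018]
contact_force: [-0.2, -0.2, 3.3]
grip_width: 0.5
```

>>> arm_command(deltas=[[0,0.002,0,0],[0,0,0,0]])

```text
time: 22.85
tool_pos: [573.5, 49.0, 131.6]
tcp_rot: [-1.57, 0.003, 3.019]
contact_force: [-2.7, -1.8, 11.6]
grip_width: 0.2
```

Run:
```python
from fit import *
go([0,0,0],173)
p=vision.capture("top"); t=np.radians(26); R=nestR(np.radians(-7),t); N=np.array([581.3,6.1,125.])
hsv=cv2.cvtColor(np.load("top0.npy"),cv2.COLOR_RGB2HSV)
m=cv2.inRange(hsv,(0,110,60),(10,255,255)); n,l,st,c=cv2.connectedComponentsWithStats(m)
for i in range(1,n):
    if np.hypot(*(c[i]-[211.5,163]))<6:
        X=pix2plane(p,[c[i]],N+R@[47,0,34],R[:,2])[0]; print(st[i],"grip nest frame",R.T@(X-N))
for y in(-95,-85,-80,0,): print(y,(N+R@[47,y,25]).round(1))
print("column base",pix2plane(p,[[153,123],[168,140]],[0,0,20],np.array([0,0,1.])).round(0))
```

```text
pos [573.5  49.  131.6] yaw 172.95 F [-2.7 -1.8 11.6] t 22.85 w 0.2
delta mm (x,y,z) with present yaw [563.2 131.6 119. ] twist -0.04557266178900932
[209 159   6   9  47] grip nest frame [ 48.10438317 -47.0045712   34.        ]
-95 [600.8 -92.  168.1]
-85 [602.  -82.1 168.1]
-80 [602.6 -77.1 168.1]
0 [612.4   2.3 168.1]
column base [[778. 156.  20.]
 [720. 108.  20.]]
```

>>> arm_command(deltas=[[0,-0.045,0,0],[0,-0.05,0,0],[0,0,0.035,0],[-0.01,0,0.045,0],[-0.01,0,0.045,0]])

```text
time: 23.4
tool_pos: [577.2, -77.9, 225.3]
tcp_rot: [-1.571, 0.001, 3.02]
contact_force: [0.9, -0.3, 0.5]
grip_width: 0.4
```

>>> arm_command(deltas=[[-0.01,0,0.012,0],[0,0,0,0],[0,0,0,0]])

```text
time: 23.7
tool_pos: [585.5, -89.9, 224.3]
tcp_rot: [-1.571, -0.001, 3.018]
contact_force: [-0.3, 0.6, 0.5]
grip_width: 0.4
```

Run:
```python
from fit import *
go([601.4,-87,172],173)
```

```text
pos [585.5 -89.9 224.3] yaw 172.93 F [-0.3  0.6  0.5] t 23.7 w 0.4
delta mm (x,y,z) with present yaw [-15.5  52.3  -4.9] twist -0.07458235582708994
```

>>> arm_command(deltas=[[-0.0155,0.02,-0.003,0],[0,0.015,0,0],[0,0.007,0,0]])

```text
time: 24.0
tool_pos: [600.7, -87.3, 181.1]
tcp_rot: [-1.571, -0.003, 3.021]
contact_force: [0.2, -0.3, 0.0]
grip_width: 0.7
```

>>> arm_command(deltas=[[0,0.005,0,0],[0,0.005,0,0],[0,0,0,0]])

```text
time: 24.3
tool_pos: [601.3, -88.9, 172.6]
tcp_rot: [-1.571, -0.0, 3.019]
contact_force: [-0.8, -0.6, -0.3]
grip_width: 0.5
```

>>> arm_command(deltas=[[0,0,-0.004,0],[0,0,-0.004,0],[0,0,0,0]])

```text
time: 24.6
tool_pos: [602.7, -80.8, 173.2]
tcp_rot: [-1.571, 0.001, 3.019]
contact_force: [0.8, 0.2, -0.0]
grip_width: 0.0
```

>>> arm_command(deltas=[[0,0,-0.004,0],[0,0,-0.004,0],[0,0,0,0]])

```text
time: 24.9
tool_pos: [603.6, -72.8, 172.8]
tcp_rot: [-1.571, 0.0, 3.019]
contact_force: [0.9, 0.1, 1.2]
grip_width: 0.7
```

>>> arm_command(deltas=[[0,0,-0.004,0],[0,0,-0.004,0],[0,0,0,0]])

```text
time: 25.2
tool_pos: [604.6, -65.0, 172.7]
tcp_rot: [-1.571, 0.0, 3.019]
contact_force: [0.5, 0.1, -0.3]
grip_width: 0.4
```

>>> arm_command(deltas=[[0,0,-0.004,0],[0,0,-0.004,0],[0,0,-0.004,0]])

```text
time: 25.5
tool_pos: [606.0, -53.5, 172.7]
tcp_rot: [-1.57, 0.0, 3.018]
contact_force: [0.4, -2.0, 0.2]
grip_width: 0.2
```

>>> arm_command(deltas=[[0,0,-0.004,0],[0,0,-0.004,0],[0,0,-0.004,0]])

```text
time: 25.8
tool_pos: [607.6, -41.3, 172.7]
tcp_rot: [-1.571, 0.0, 3.019]
contact_force: [0.4, -3.1, -1.2]
grip_width: 0.3
```

>>> arm_command(deltas=[[0,0,-0.004,0],[0,0,-0.004,0],[0,0,0,0]])

```text
time: 26.1
tool_pos: [608.5, -32.9, 172.8]
tcp_rot: [-1.571, 0.0, 3.019]
contact_force: [0.5, -0.5, 0.2]
grip_width: 0.4
```

>>> arm_command(deltas=[[0,0,-0.004,0],[0,0,-0.004,0],[0,0,-0.003,0]])

```text
time: 26.4
tool_pos: [609.8, -22.5, 172.8]
tcp_rot: [-1.571, 0.0, 3.019]
contact_force: [0.1, -1.9, 0.5]
grip_width: 0.3
```

>>> arm_command(deltas=[[0,0,-0.002,0],[0,0,-0.002,0],[0,0,-0.002,0]])

```text
time: 26.7
tool_pos: [610.3, -19.3, 172.8]
tcp_rot: [-1.566, -0.0, 3.018]
contact_force: [-1.8, -15.9, 1.6]
grip_width: 0.0
```

>>> arm_command(deltas=[[0,0,-0.002,0],[0,0,-0.001,0],[0,0,0,0]])

```text
time: 27.0
tool_pos: [610.3, -19.1, 172.9]
tcp_rot: [-1.562, -0.0, 3.017]
contact_force: [-3.3, -20.2, 1.0]
grip_width: 0.4
```

>>> arm_command(deltas=[[0,0,-0.001,0],[0,0,0,0]])

```text
time: 27.2
tool_pos: [610.3, -19.0, 172.9]
tcp_rot: [-1.561, -0.0, 3.017]
contact_force: [-4.7, -22.9, 1.4]
grip_width: 0.4
```

>>> arm_command(deltas=[[0,0,0.01,0],[0,0,0.01,0],[0,-0.02,0,0],[0,-0.04,0,0],[0,-0.01,0.03,0]])

```text
time: 27.7
tool_pos: [606.6, -59.9, 247.0]
tcp_rot: [-1.572, 0.007, 3.023]
contact_force: [0.7, -0.8, 0.4]
grip_width: 0.4
```

>>> arm_command(deltas=[[0.03,0,0.04,0],[0.03,0,0.04,0],[0.03,0,0.04,0],[0.03,0,0.04,0],[0,0,0,0]])

```text
time: 28.2
tool_pos: [462.8, -209.8, 243.0]
tcp_rot: [-1.57, -0.001, 3.013]
contact_force: [0.2, 0.0, -0.3]
grip_width: 0.4
```

Run:
```python
from fit import *
go([0,0,0],173)
p=vision.capture("top")
t=np.radians(26); R=nestR(np.radians(-7),t); N=np.array([581.3,6.1,125.])
m=cv2.inRange(cv2.cvtColor(p["img"],cv2.COLOR_RGB2HSV),(0,110,60),(10,255,255)); n,l,st,c=cv2.connectedComponentsWithStats(m)
for i in range(1,n):
    if np.hypot(*(c[i]-[200,163]))<18 and st[i,4]>15:
        print(c[i],st[i],"grip nest frame",R.T@(pix2plane(p,[c[i]],N+R@[47,0,34],R[:,2])[0]-N))
g=p["img"][150:200,165:235]; cv2.imwrite("pics/top4.png",cv2.resize(g,(770,550),interpolation=cv2.INTER_CUBIC)[...,::-1])
```

```text
pos [ 462.8 -209.8  243. ] yaw 172.64 F [ 0.2  0.  -0.3] t 28.2 w 0.4
delta mm (x,y,z) with present yaw [ 485.8  243.  -148.8] twist -0.35514788198614156
[194.60416667 160.97916667] [192 157   6   9  48] grip nest frame [48.95270675 -0.61061342 34.        ]
```

View pics/top4.png

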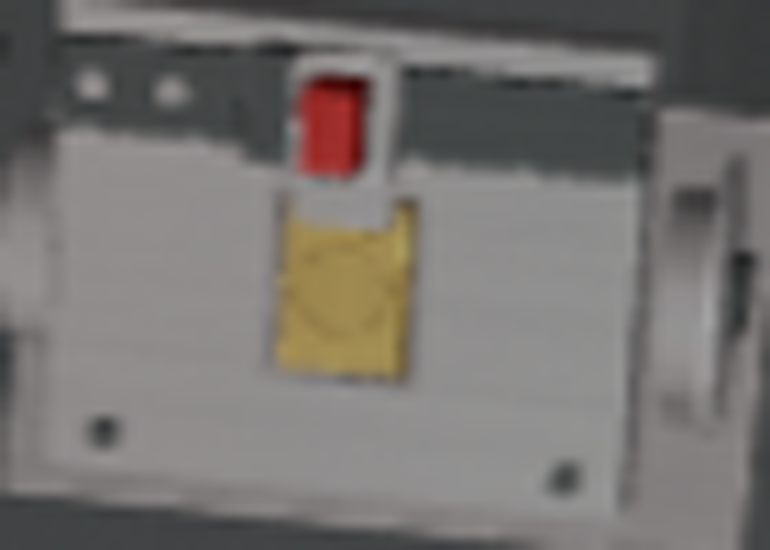

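Run:
```python
from fit import *
p=vision.capture("top"); g=p["img"]
print(g[166:187,199:205,0]); 
t=np.radians(26); R=nestR(np.radians(-7),t); N=np.array([581.3,6.1,125.])
print(proj(p,[N+R@[a*22-1,b*16,0] for a,b in((1,1),(1,-1),(-1,-1),(-1,1))]).round(1))
c=cv2.resize(g[160:190,185:210],(500,600),interpolation=cv2.INTER_NEAREST); c=np.clip(c*1.5,0,255).astype(np.uint8); cv2.imwrite("pics/z.png",c[...,::-1])
```

```text
[[150 129 137 144 144 144]
 [146 140 135 136 143 145]
 [145 128 105  97 133 144]
 [145 133 136 111 131 143]
 [145 132 154 123 131 143]
 [149 158 163 126 134 144]
 [161 160 168 130 134 144]
 [158 160 165 128 134 144]
 [157 157 147 115 135 145]
 [151 148 142 117 136 146]
 [156 141 137 124 137 144]
 [154 153 141 123 136 142]
 [147 154 132 117 136 143]
 [151 157 130 118 139 145]
 [159 159 123 116 139 145]
 [162 159 117 118 140 145]
 [161 159 121 120 140 144]
 [152 152 117 121 140 145]
 [113 124 111 127 142 144]
 [139 134 132 136 142 144]
 [146 146 146 146 146 146]]
[[190.5 167.7]
 [201.9 168.8]
 [201.1 184. ]
 [189.9 182.9]]
```

View pics/z.png

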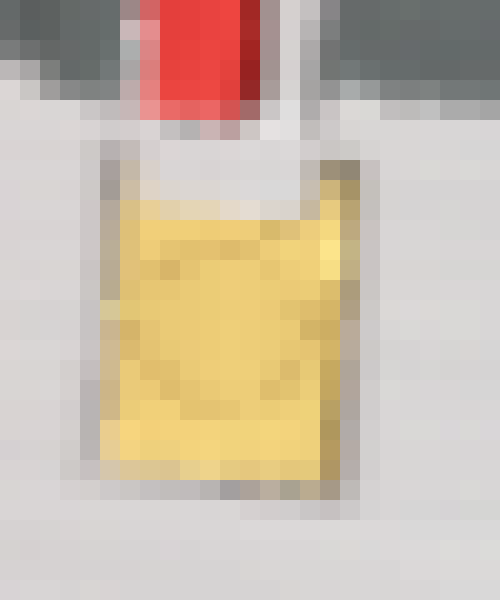

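```bash
python3 -c "
from plant import job; print(job.close_job())"
```

```text
the job is handed in; nothing more can be done
None
```

The brass blank is seated flush in the tilted nest and the red hold-down is home against its stop. I handed the job in at about 28 s, with the gripper closed, empty and clear of everything.

- **Insertion:** I tilted the blank in the grip against the nest's plain face, let it go in the recess mouth and pressed it with closed fingertips. The first press did nothing, even at about 39 N. Its lower end was about 9 mm proud, caught on the lower edge of the recess. Dragging it uphill under light pressure freed it, and it went home.
- **Flushness:** Pressing at three points along the slope gave a straight line at the nest's angle. At the one spot where I also touched the bare face, blank and face stood at the same height to within about 0.3 mm.
- **Hold-down:** It slid with 2–3 N and stopped hard, with the force rising to about 23 N. The camera then put the grip at y ≈ -0.6 mm, where home is 0, and the picture shows the lip over the blank's upper edge.
- **Not checked:** In the last picture the blank looks turned 1–2° in its clearance, and one brass edge pixel is brighter than the rest. I took that for a highlight and did not check it. I also took no last picture of the board or the other tools.

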